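Pack the marking-out kit into its tray

ROBOT

A 6-joint arm with a two-finger parallel gripper is mounted at the origin on the work surface. World frame = base frame: x ahead of the robot, y to its left, z up, the work surface at z = 0. Lengths are in mm, angles in rad, forces in N, time in s.
With the tool pointing down it reaches from about 275 to 1000 mm from the base axis. Payload 8.4 kg.
Tool frame: the origin (TCP) lies on the mounting face of the last link; the fingertips stand 173 mm ahead of it and the grasp point (between the pads) lies 155 mm ahead of it; z points along the fingers, y is the direction in which the jaws open and shut (so a half turn about z gives the same grasp; the last joint's range is limited). The gripper opens to 85 mm and grips with 20 to 120 N. Pads are 22 mm wide; open, the fingers measure 114 mm over their backs; the gripper's body (76 mm by 85 mm) begins 54 mm behind the grasp point. The pads swing forward as they close: fully open they stand 13 mm farther back than shut.
Start: joints at [1.309, 0.353, 1.633, -0, 1.155, -0.002], TCP at [160.553, 604.03, 404.681] pointing down, gripper open.
Joint ranges: [-2.63, 2.63], [-0.92, 2.1], [0.06, 2.66], [-1.3, 4.44], [0, 2.69], [-3.02, 3.02]. Speed limits (rad/s): [2.22, 2.22, 2.79, 3.14, 3.14, 3.14].

INTERFACE

Orientations are given as [roll, pitch, yaw] about the fixed x, y, z axes, in that order (R = Rz(yaw) Ry(pitch) Rx(roll)).
In Python, from rig import r, grab_frame, spotter gives the robot as it stands.
- The arm moves only by the tool apply_moves, never from a script. Its argument "motion" is text: rows parted by semicolons, each of 5 numbers parted by spaces: the opening, from -1 (shut) to 1 (fully open), then the shift along the tool's x, y, z as a fraction of full scale, then the turn about the tool's z as a fraction of full scale. In form: hand x y z twist; .... A call has 1 to 20 rows; each row is the pose to reach, as a shift and turn from the pose commanded when the call began, along the tool's axes at that moment, turning the shorter way round; what a row does not reach only later rows make up. Full scale, the value 1, is 1 m for a shift and pi rad for a turn. A row lasts 1/12 s, in which the tool goes at most 41.7 mm and 7.16 degrees, less where a joint would pass 70% of its speed; a pose out of reach is approached as far as the arm can. A call with a number of a shift or a turn outside -1 to 1 is refused whole. A call with a gripper value outside its range is refused whole. The fingers move at their own pace and stop on an object; "squeeze" is the grip in N (left out, the last holds). Time passes only in rows, so rows that repeat a pose let the fingers close. It gives the time, the measured TCP pose, the force and the opening at its end, in the units of the state.
- r.sense(): the state, without advancing time (a new reading comes with each control period).
- grab_frame(name): name is "scene" or "top"; returns a dict with "img" (420x560x3 uint8, red, green, blue), "fx", "fy", "cx", "cy" (pixels), "R" (3x3) and "t" (3): a world point X has camera coordinates R X + t. Camera axes: x right, y down, z forward; pixel columns grow to the right and rows downward; lengths in mm; the calibration is good to about 2 mm. A picture is of the moment at which its call begins. There is no depth.
- r.sign_off(): hands the job in, once; it reports no verdict.
Trained networks look in the newest picture that a camera, given by its name, has taken for a name from the list of things; names that differ only in an ending like _2 or _b are one class to them, and where a whole thing is asked for, a point or a joint stands for the part that bears it (a point fixed in the world has none). Each returns a list of dicts, best first, with "conf" (0 to 1); they miss things now and then, are a little off and sometimes report something else, mostly with a low value. They report only what shows in the picture. A call takes as long as a camera call. They do not tell look-alikes from the thing itself.
- spotter.boxes_of(query, camera): "point" ([x, y, z] in mm, in world coordinates, good to about 4 mm: the middle of the surface that is visible of it).
- spotter.place_of(query, camera): "point" ([x, y, z] in mm, in world coordinates, good to about 4 mm: a listed point, or the origin of a listed thing).
The state is a dict: "clock": time; "qpos": joint angles; "qvel": joint speeds; "joint_efforts": joint torques, N m; "eef_pos": TCP position; "tcp_rot": TCP orientation; "contact_force": force on the tool from outside, world axes, zero at the start; "wrist_torque": the same for the moment, N m; "opening": opening from 0.0 (shut) to 1.0 (fully open).
Only numpy, scipy, OpenCV 4.12 (cv2) and the standard library are available. Lean on these libraries where they do the work, as an engineer would, in place of code of your own. Each camera call takes 0.05 s, during which the arm holds its last target.

TASK

Pack the marking-out kit into the grey tray: stand each of the three brass-based pattern weights upright in the middle of the pad that has the colour of its knob, and lay the marker pen in the tray's V cradle, working it out sideways through the open side of its spring clips rather than pulling it straight up. The two black-based weights belong to the next table: leave them standing where they are.

Things in the scene. Friction and masses are not known exactly. Their poses are not given: they have to be found in the camera images.
- brass_green_center (a point): The brass-based pattern weight: a round brass-coloured disc 50 mm across and 20 mm high, with an upright round green knob 26 mm across on its middle; 56 mm high in all, about 0.33 kg. This point: on its axis (z) half-way up, 28 mm above its underside; the knob runs from 8 mm below to 28 mm above it. It stands on the table.
- brass_purple_center (a point): The brass-based pattern weight: a round brass-coloured disc 50 mm across and 20 mm high, with an upright round purple knob 26 mm across on its middle; 56 mm high in all, about 0.33 kg. This point: on its axis (z) half-way up, 28 mm above its underside; the knob runs from 8 mm below to 28 mm above it. It stands on the table.
- brass_orange_center (a point): The brass-based pattern weight: a round brass-coloured disc 50 mm across and 20 mm high, with an upright round orange knob 26 mm across on its middle; 56 mm high in all, about 0.33 kg. This point: on its axis (z) half-way up, 28 mm above its underside; the knob runs from 8 mm below to 28 mm above it. It stands on the table.
- black_green_center (a point): A look-alike that is not in this kit: the black-based pattern weight: a round black rubber-coated disc 50 mm across and 20 mm high, with an upright round green knob 26 mm across on its middle; 56 mm high in all, about 0.33 kg. This point: on its axis (z) half-way up, 28 mm above its underside; the knob runs from 8 mm below to 28 mm above it. It stands on the table and stays there.
- black_purple_center (a point): A look-alike that is not in this kit: the black-based pattern weight: a round black rubber-coated disc 50 mm across and 20 mm high, with an upright round purple knob 26 mm across on its middle; 56 mm high in all, about 0.33 kg. This point: on its axis (z) half-way up, 28 mm above its underside; the knob runs from 8 mm below to 28 mm above it. It stands on the table and stays there.
- pad_green: The green round pad, 66 mm across and 3 mm thick, fixed in the tray; origin at the centre of its underside (the tray's inner floor, 5 mm above the table).
- pad_purple: The purple round pad, 66 mm across and 3 mm thick, fixed in the tray; origin at the centre of its underside (the tray's inner floor, 5 mm above the table).
- pad_orange: The orange round pad, 66 mm across and 3 mm thick, fixed in the tray; origin at the centre of its underside (the tray's inner floor, 5 mm above the table).
- tray: Grey fixed tray, 190 (x) by 260 mm (y), walls 20 mm high, floor 5 mm thick; origin: centre of underside. Pads lie at three of x = +-45, y = -85 or 0; a loose 44 mm pin tin, 18 mm high, at the fourth. Pen cradle at y = +78: two white V saddles at x = +-45, 10 mm wide, 42 mm across at their tops 39 mm up. A pen in both lies along x, axis 32 mm up; free between the saddles, tray wall 47 mm away.
- pen_center (a point): Blue pen with white cap, 18 x 140 mm, 30 g, level, x along it; this point: its centre. Starts 45 mm up on a 12 mm base in two clips 48 mm each side of its centre, 12 mm wide, 60 mm high; free between them. They and end plates hold it behind, below, above and at both ends; open only to its +y side at the start, past a spring jaw 3 mm high: about 6 N, level; clear after 30 mm.
Things that resemble listed ones, but are neither listed nor needed, are in the scene too. What is shaped like the part that bears brass_purple_center but pink or turquoise is not meant.

How it is judged:
By the outcome, as a careful person would: the job done as asked, in the order asked, and still so for the second after the job is handed in, with the robot touching nothing.
It also fails if it takes over 109 s, if anything falls off the work surface, if the arm or the gripper's body presses on something with over 40 N, if the wrist force passes 120 N, or if a joint passes its speed limit or range.

## Working session

There is one attempt and no reset: what is moved stays moved. The work goes in short steps, Python scripts to look and compute and a tool call to move; the robot and the scene stay as the last step left them, time stands still between calls to the robot, and variables do not carry over. Pictures are saved under pics/ and viewed, and the job is handed in when it is done.

Besides the shell and the picture viewer there is one more tool, called after "Call:" as name(argument=value, ...) on one line, values as JSON. apply_moves: Moves the arm, as the interface text tells. Its arguments: {"type":"object","properties":{"motion":{"type":"string"},"squeeze":{"type":"number"}},"required":["motion"]}

```bash
mkdir -p pics; ls
python3 - <<'E'
from rig import r, grab_frame, spotter
import cv2
s=r.sense(); print(s)
for n in ("scene","top"):
    f=grab_frame(n); cv2.imwrite(f"pics/{n}0.png",f["img"][:,:,::-1]); print(n,f["fx"],f["fy"],f["cx"],f["cy"],f["R"],f["t"])
for q in ["brass_green_center","brass_purple_center","brass_orange_center","black_green_center","black_purple_center","pad_green","pad_purple","pad_orange","tray","pen_center"]:
    for c in ("scene","top"):
        print(q,c,[([round(float(v)) for v in d["point"]],round(float(d["conf"]),2)) for d in spotter.place_of(q,c)])
print(r.sense()["clock"])
E
```

```text
pics
{'clock': 0.0, 'qpos': array([ 1.30862225e+00,  3.53670596e-01,  1.63410142e+00,  5.63945519e-06,
        1.15522078e+00, -2.40329976e-03]), 'qvel': array([ 0.00093724,  0.00049946, -0.00105251,  0.00025608,  0.00105247,
       -0.00209235]), 'joint_efforts': array([ 4.32937741e-04, -6.05246902e+01, -3.42071164e+01,  1.17306822e-04,
        9.28144902e-03, -5.56058495e-06]), 'eef_pos': array([160.48038464, 603.81540794, 403.96149502]), 'tcp_rot': array([-3.14019253e+00, -8.52119797e-06,  2.88181959e+00]), 'contact_force': array([0.49891661, 0.3201619 , 0.72096058]), 'wrist_torque': array([ 0.02005632,  0.02026058, -0.00820594]), 'opening': 1.002209840430921}
scene 503.60107243099714 503.60107243099714 276.07894865436555 211.62143355414602 [[-0.41898483  0.90772643 -0.02201017]
 [ 0.49450353  0.2077867  -0.84397331]
 [-0.76152345 -0.36449612 -0.5359334 ]] [ 176.56226657 -205.74345616 1748.9465432 ]
top 545.0229086292067 545.0229086292067 289.0525268648474 210.81543930089433 [[ 0.02422947 -0.99961742 -0.01333945]
 [-0.98687331 -0.02178517 -0.16002025]
 [ 0.15966843  0.01704155 -0.
[... 550 characters left out ...]
n_center scene [([534, 398, 27], 0.79)]
black_green_center top [([532, 388, 32], 0.81), ([548, -346, 8], 0.35)]
black_purple_center scene [([586, 69, 25], 0.6)]
black_purple_center top [([583, 68, 26], 0.83), ([448, 85, 28], 0.53)]
pad_green scene [([455, -347, 8], 0.7)]
pad_green top [([454, -349, 6], 0.85), ([584, 69, 30], 0.47)]
pad_purple scene [([544, -349, 8], 0.45)]
pad_purple top [([548, -350, 8], 0.91)]
pad_orange scene [([455, -265, 2], 0.7)]
pad_orange top [([454, -265, 2], 0.92)]
tray scene [([504, -266, -4], 0.84), ([456, -350, 4], 0.66)]
tray top [([500, -264, 0], 0.95)]
pen_center scene [([658, 206, 45], 0.7)]
pen_center top [([652, 209, 47], 0.65), ([458, 169, 28], 0.47)]
1.1
```

View pics/scene0.png

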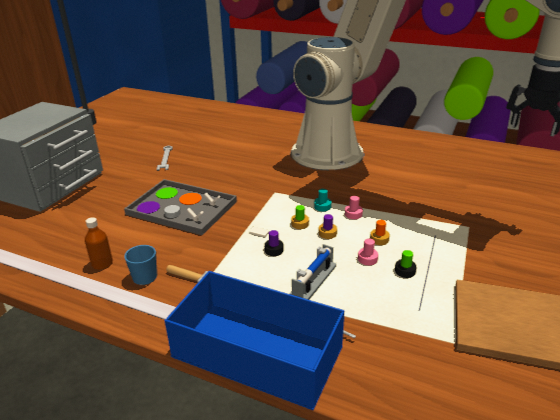

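View pics/top0.png

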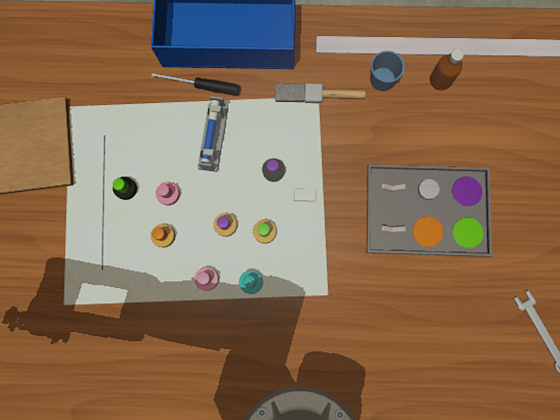

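The scene view shows brass green at (300,217), brass purple at (328,227) and brass orange at (380,233). The black-based weights are at (274,243) and (405,264). The tray is axis-aligned, with its pads at the far −y end. Next I'll look at the close-ups.

Run:
```python
import cv2,numpy as np
a=cv2.imread("pics/scene0.png");b=cv2.imread("pics/top0.png")
c1=cv2.resize(a[235:305,280:350],(400,400),interpolation=cv2.INTER_CUBIC)
c2=cv2.resize(b[90:180,170:260],(400,400),interpolation=cv2.INTER_CUBIC)
cv2.imwrite("pics/pen0.png",np.hstack([c1,c2]))
c3=cv2.resize(b[155:265,355:500],(790,600),interpolation=cv2.INTER_CUBIC)
cv2.imwrite("pics/tray0.png",c3)
c4=cv2.resize(b[140:300,80:300],(790,575),interpolation=cv2.INTER_CUBIC)
cv2.imwrite("pics/w0.png",c4)
```

```text
(no output)
```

View pics/pen0.png

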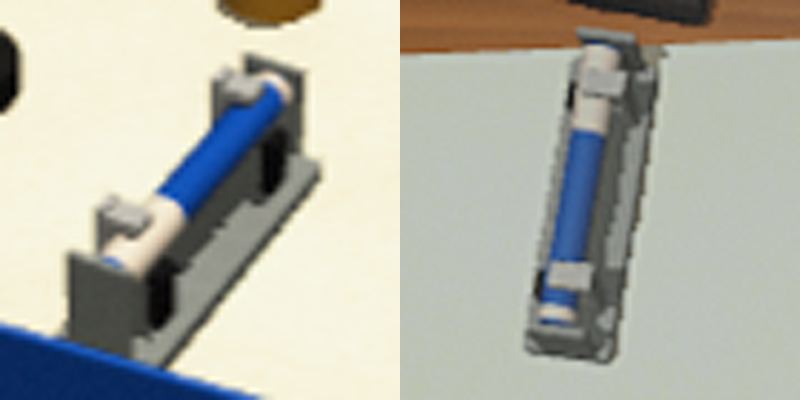

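View pics/tray0.png

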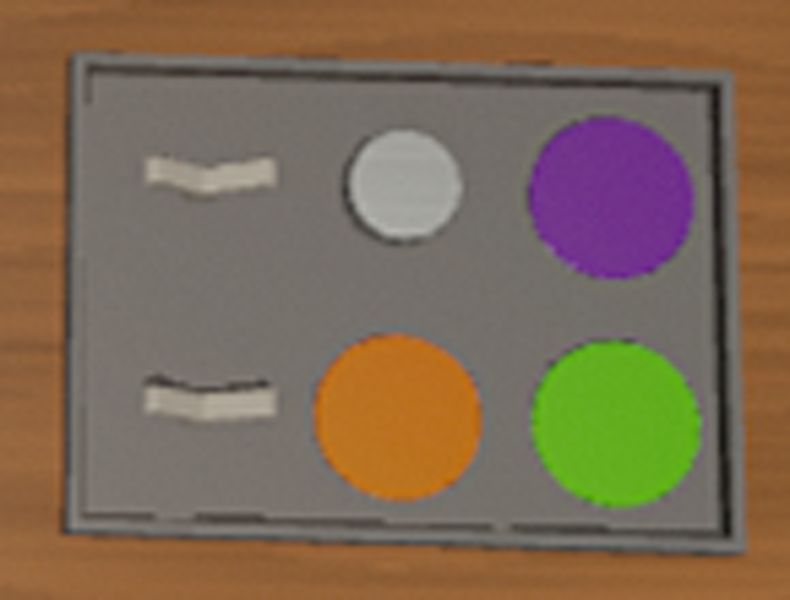

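View pics/w0.png

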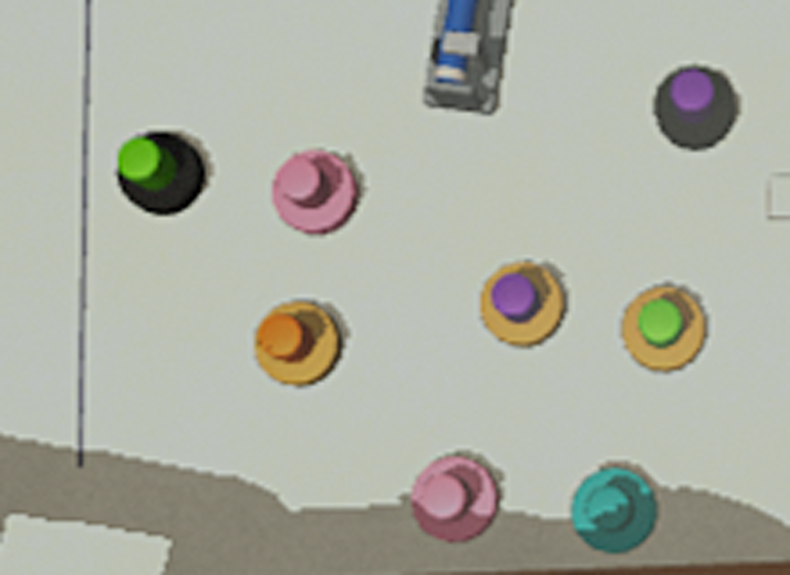

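```bash
cat > h.py <<'E'
import numpy as np,cv2,pickle,os
def save(n,tag):
    from rig import grab_frame
    f=grab_frame(n); pickle.dump(f,open(f"pics/{n}{tag}.pkl","wb")); cv2.imwrite(f"pics/{n}{tag}.png",f["img"][:,:,::-1]); return f
def proj(f,X):
    X=np.atleast_2d(X).astype(float); c=X@np.array(f["R"]).T+np.array(f["t"])
    return np.c_[f["fx"]*c[:,0]/c[:,2]+f["cx"], f["fy"]*c[:,1]/c[:,2]+f["cy"]]
def back(f,u,v,z):
    R=np.array(f["R"]);t=np.array(f["t"]);o=-R.T@t
    d=R.T@np.array([(u-f["cx"])/f["fx"],(v-f["cy"])/f["fy"],1.]); return o+d*(z-o[2])/d[2]
E
python3 - <<'E'
from h import *
F={n:save(n,"1") for n in("scene","top")}
for n,f in F.items():
    print(n,"cam",(-np.array(f["R"]).T@np.array(f["t"])).round())
    im=np.asarray(f["img"]); hsv=cv2.cvtColor(im,cv2.COLOR_RGB2HSV)
    m=((hsv[...,0]>105)&(hsv[...,0]<125)&(hsv[...,1]>150)&(hsv[...,2]>60)).astype(np.uint8)
    roi=np.zeros_like(m)
    if n=="scene": roi[240:300,295:335]=1
    else: roi[90:180,195:235]=1
    ys,xs=np.nonzero(m&roi); P=np.c_[xs,ys].astype(float); c=P.mean(0); u,s,vt=np.linalg.svd(P-c); d=vt[0]; k=(P-c)@d
    print(c,d,k.min(),k.max())
    a=back(f,*(c+d*k.min()),45);b=back(f,*(c+d*k.max()),45); print(a.round(1),b.round(1),np.degrees(np.arctan2(*(a-b)[1::-1])),np.linalg.norm(a-b))
    # candidate model overlay
    big=cv2.resize(im[:,:,::-1],None,fx=8,fy=8,interpolation=cv2.INTER_CUBIC)
    pickle.dump(big,open(f"pics/big_{n}.pkl","wb"))
    cv2.imwrite(f"pics/penb_{n}.png",big[235*8:305*8,280*8:350*8] if n=="scene" else big[95*8:170*8,180*8:250*8])
E
```

```text
scene cam [1508.  520.  768.]
[315.28780488 267.01463415] [-0.48735906  0.87320166] -20.565251261420688 37.817120214674304
[586.7 206.9  45. ] [777.7 213.5  45. ] -178.03052762165666 191.0661256006932
top cam [ 307.   13. 1168.]
[208.7244898 135.3622449] [-0.18701038  0.98235794] -36.52030469088413 27.425359562525923
[729.3 197.2  45. ] [589.2 216.2  45. ] -7.732932789424336 141.36599487289624
```

View pics/penb_scene.png

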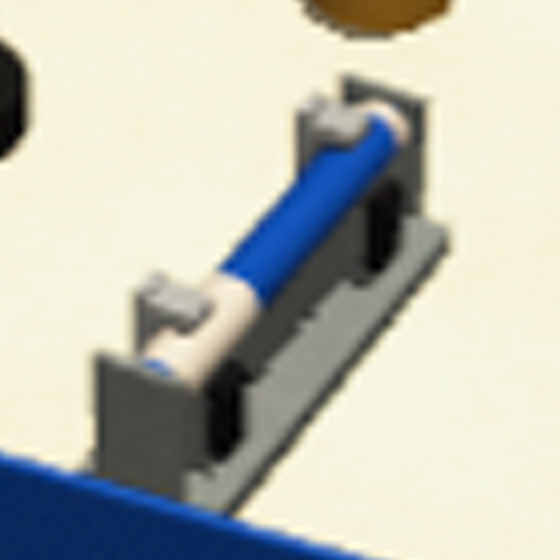

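View pics/penb_top.png

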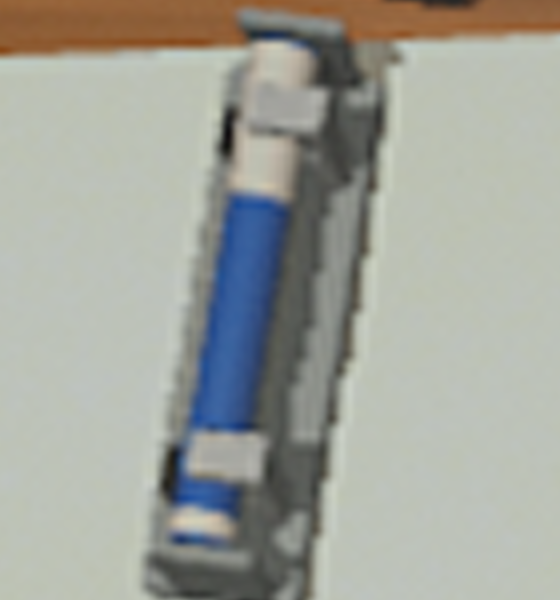

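The pen's open side is world +y: left in the top view, with the black spring jaws on that side in the scene view. The cap end points toward +x. Next I'll fit the knobs, pads and pen with the calibration.

```bash
cat > fit.py <<'E'
from h import *
from scipy.optimize import least_squares
def cyl(x,y,z0,z1,rad):
    a=np.linspace(0,2*np.pi,60,endpoint=False); return np.vstack([np.c_[x+rad*np.cos(a),y+rad*np.sin(a),0*a+z] for z in(z0,z1)])
HUE={"green":(40,75),"purple":(125,150),"orange":(3,20)}
def centroid(f,col,X,rad,smin=130):
    im=np.asarray(f["img"]);hsv=cv2.cvtColor(im,cv2.COLOR_RGB2HSV);lo,hi=HUE[col]
    m=((hsv[...,0]>=lo)&(hsv[...,0]<=hi)&(hsv[...,1]>smin)&(hsv[...,2]>40)).astype(np.uint8)
    u,v=proj(f,X)[0]; w=np.zeros_like(m); cv2.circle(w,(int(u),int(v)),rad,1,-1)
    n,l,st,ce=cv2.connectedComponentsWithStats(m&w)
    k=1+np.argmax(st[1:,4]); return ce[k],st[k,4],st[k,:4]
def hullc(P):
    h=cv2.convexHull(P.astype(np.float32)); M=cv2.moments(h); return np.array([M["m10"]/M["m00"],M["m01"]/M["m00"]]),M["m00"]
E
python3 - <<'E'
from fit import *
F={n:pickle.load(open(f"pics/{n}1.pkl","rb")) for n in("scene","top")}
def go(name,col,x,y,z0,z1,rad,win):
    out=[];obs={}
    for n,f in F.items():
        c,a,bb=centroid(f,col,[x,y,(z0+z1)/2],win[n]); obs[n]=c
        s=least_squares(lambda p:hullc(proj(f,cyl(p[0],p[1],z0,z1,rad)))[0]-c,[x,y],diff_step=1e-3)
        out.append((n,s.x.round(1),"area",a,round(hullc(proj(f,cyl(*s.x,z0,z1,rad)))[1]),bb))
    s=least_squares(lambda p:np.concatenate([hullc(proj(F[n],cyl(p[0],p[1],z0,z1,rad)))[0]-obs[n] for n in F]),[x,y],diff_step=1e-3)
    print(name,*out,"BOTH",s.x.round(1),s.fun.round(1))
for nm,c,x,y in[("bg","green",449,84),("bp","purple",457,168),("bo","orange",437,301),("kg","green",533,393),("kp","purple",585,68)]:
    go(nm,c,x,y,20,56,13,{"scene":14,"top":12})
for nm,c,x,y in[("pg","green",455,-349),("pp","purple",546,-350),("po","orange",455,-265)]:
    go(nm,c,x,y,8,8.1,33,{"scene":20,"top":24})
# tray corners & pen in top
f=F["top"]
# pen edge: fit axis from rows
im=np.asarray(f["img"]).astype(int)
for v in range(98,170,3): print(v,[tuple(p) for p in im[v,200:224:1]] if v in(125,140) else "")
E
```

```text
bg ('scene', array([447.9,  83.1]), 'area', np.int32(118), 148, array([296, 205,   9,  15], dtype=int32)) ('top', array([450. ,  85.3]), 'area', np.int32(113), 151, array([258, 223,  12,  13], dtype=int32)) BOTH [449.8  84.7] [0.3 0.5 0.3 0.1]
bp ('scene', array([463.3, 168.4]), 'area', np.int32(115), 158, array([324, 215,   9,  15], dtype=int32)) ('top', array([473.6, 172.7]), 'area', np.int32(3), 162, array([221, 217,   3,   1], dtype=int32)) BOTH [471.9 171.8] [0.1 2.  0.4 0.8]
bo ('scene', array([454.1, 304.5]), 'area', np.int32(277), 172, array([370, 219,  19,  23], dtype=int32)) ('top', array([437.3, 298.9]), 'area', np.int32(272), 179, array([151, 224,  21,  21], dtype=int32)) BOTH [440.2 300.4] [-0.1 -3.2 -0.7 -1.4]
kg ('scene', array([538.9, 390.6]), 'area', np.int32(185), 203, array([400, 250,  13,  18], dtype=int32)) ('top', array([537.1, 392.1]), 'area', np.int32(179), 194, array([113, 178,  16,  15], dtype=int32)) BOTH [537.6 391.3] [ 0.4 -0.3  0.4 -0.2]Traceback (most recent call last):
  File "<stdin>", line 12, in <module>
  File "<stdin>", line 6, in go
  File "fit.py", line 11, in centroid
    k=1+np.argmax(st[1:,4]); return ce[k],st[k,4],st[k,:4]
        ~~~~~~~~~^^^^^^^^^^
    return _wrapfunc(a, 'argmax', axis=axis, out=out, **kwds)
    return bound(*args, **kwds)
ValueError: attempt to get argmax of an empty sequence
```

```bash
cat > m1.py <<'E'
from fit import *
import fit
F={n:pickle.load(open(f"pics/{n}1.pkl","rb")) for n in("scene","top")}
h=cv2.cvtColor(np.asarray(F["top"]["img"]),cv2.COLOR_RGB2HSV)
print("purple",h[222,220:228].tolist());print("orange/brass",h[233,155:175].tolist())
h2=cv2.cvtColor(np.asarray(F["scene"]["img"]),cv2.COLOR_RGB2HSV)
print(h2[225,374:388].tolist(),h2[238,374:388].tolist())
E
python3 m1.py
```

```text
purple [[140, 118, 154], [140, 116, 156], [140, 117, 157], [140, 115, 157], [140, 114, 155], [140, 113, 156], [141, 115, 158], [140, 116, 160]]
orange/brass [[16, 202, 189], [16, 197, 190], [17, 196, 189], [17, 192, 190], [17, 194, 189], [17, 189, 189], [17, 192, 190], [16, 194, 197], [14, 202, 172], [8, 164, 84], [10, 143, 80], [10, 145, 79], [17, 135, 98], [20, 134, 105], [20, 149, 144], [20, 153, 185], [21, 151, 193], [21, 152, 193], [19, 159, 156], [20, 72, 64]]
[[27, 27, 247], [22, 59, 228], [12, 193, 132], [10, 255, 126], [10, 255, 144], [10, 255, 162], [10, 255, 178], [11, 255, 187], [11, 255, 190], [11, 255, 180], [10, 255, 170], [12, 181, 186], [19, 78, 233], [26, 31, 246]] [[18, 212, 119], [18, 208, 146], [19, 211, 180], [19, 212, 202], [19, 211, 207], [19, 213, 205], [19, 212, 208], [19, 212, 215], [19, 212, 217], [19, 210, 219], [19, 213, 220], [19, 211, 219], [19, 216, 184], [19, 210, 137]]
```

```bash
cat > m1.py <<'E'
from fit import *
import fit
fit.HUE={"green":(35,75),"purple":(125,155),"orange":(3,17)}
F={n:pickle.load(open(f"pics/{n}1.pkl","rb")) for n in("scene","top")}
def go(name,col,x,y,z0,z1,rad,win,smin):
    out=[];obs={}
    for n,f in F.items():
        c,a,bb=centroid(f,col,[x,y,(z0+z1)/2],win[n],smin); obs[n]=c
        s=least_squares(lambda p:hullc(proj(f,cyl(p[0],p[1],z0,z1,rad)))[0]-c,[x,y],diff_step=1e-3)
        out.append((n,s.x.round(1).tolist(),"area",int(a),round(hullc(proj(f,cyl(*s.x,z0,z1,rad)))[1])))
    s=least_squares(lambda p:np.concatenate([hullc(proj(F[n],cyl(p[0],p[1],z0,z1,rad)))[0]-obs[n] for n in F]),[x,y],diff_step=1e-3)
    print(name,*out,"BOTH",s.x.round(1),s.fun.round(1))
for nm,c,x,y,sm in[("bg","green",449,84,90),("bp","purple",457,168,70),("bo","orange",437,301,130),("kg","green",533,393,90),("kp","purple",585,68,60)]:
    go(nm,c,x,y,20,56,13,{"scene":14,"top":12},sm)
for nm,c,x,y in[("pg","green",455,-349),("pp","purple",546,-350),("po","orange",455,-265)]:
    go(nm,c,x,y,8,8.1,33,{"scene":20,"top":24},130)
f=F["top"]
A=np.array(([214.75+.3,102.5],[205.4,160]))
print(back(f,*A[0],45),back(f,*A[1],45))
E
python3 m1.py
python3 - <<'E'
# overlay pen model
import sys; sys.path.insert(0,'.')
from h import *
F={n:pickle.load(open(f"pics/{n}1.pkl","rb")) for n in("scene","top")}
im=np.asarray(F["top"]["img"])[:,:,::-1]
print([im[v,200:226,2].tolist() for v in (125,130,140)])
E
```

```text
bg ('scene', [447.7, 83.4], 'area', 129, 148) ('top', [449.7, 84.9], 'area', 126, 150) BOTH [449.4  84.5] [0.1 0.4 0.2 0.1]
bp ('scene', [461.9, 168.0], 'area', 122, 158) ('top', [463.4, 170.9], 'area', 114, 161) BOTH [463.3 169.9] [0.5 0.4 0.5 0.1]
bo ('scene', [438.9, 301.2], 'area', 162, 168) ('top', [436.3, 302.4], 'area', 149, 179) BOTH [436.8 301.8] [ 0.4 -0.4  0.3 -0.2]
kg ('scene', [538.6, 390.6], 'area', 191, 203) ('top', [537.0, 392.0], 'area', 183, 194) BOTH [537.4 391.3] [ 0.4 -0.2  0.3 -0.2]
kp ('scene', [586.1, 69.2], 'area', 150, 172) ('top', [588.3, 70.6], 'area', 115, 165) BOTH [587.9  70.3] [0.1 0.5 0.2 0.2]
pg ('scene', [458.8, -347.6], 'area', 203, 187) ('top', [457.2, -348.6], 'area', 728, 749) BOTH [ 457.4 -348.6] [ 0.  -0.3 -0.  -0.1]
pp ('scene', [547.6, -348.2], 'area', 210, 215) ('top', [546.9, -349.4], 'area', 676, 722) BOTH [ 546.9 -349.2] [-0.1 -0.2 -0.1 -0. ]
po ('scene', [460.3, -262.2], 'area', 222, 200) ('top', [457.8, -263.7], 'area', 730, 746) BOTH [ 458.2 -263.6] [ 0.  -0.4 -0.1 -0.2]
[722.47472816 197.99691048  45.        ] [594.33887506 212.64846086  45.        ]
[[188, 188, 189, 194, 174, 133, 130, 92, 40, 51, 56, 57, 52, 50, 43, 60, 82, 88, 84, 79, 114, 141, 137, 140, 104, 91], [188, 190, 192, 174, 131, 130, 96, 43, 52, 54, 58, 56, 51, 47, 59, 80, 90, 85, 80, 118, 142, 138, 138, 107, 88, 168], [191, 186, 158, 141, 118, 43, 49, 56, 60, 55, 54, 52, 50, 73, 92, 89, 82, 108, 135, 141, 142, 123, 88, 151, 190, 192]]
```

```bash
cat > plan.py <<'E'
import numpy as np,sys
# usage: plan.py cx cy cz cyaw  tx ty tz tyaw ...  (yaw deg; tool pointing down)
def rel(c,t):
    y=np.radians(c[3]); X=np.array([np.cos(y),np.sin(y),0]);Y=np.array([np.sin(y),-np.cos(y),0]);Z=np.array([0,0,-1.])
    d=np.array(t[:3])-np.array(c[:3]); tw=-((t[3]-c[3]+180)%360-180)/180
    return [round(float(v)/1000,4) for v in(d@X,d@Y,d@Z)]+[round(float(tw),4)]
a=list(map(float,sys.argv[1:]));c=a[:4]
for i in range(4,len(a),4): print(a[i:i+4],rel(c,a[i:i+4]))
E
python3 plan.py 160.553 604.03 404.681 165.116 449 84.5 300 180
```

```text
[449.0, 84.5, 300.0, 180.0] [-0.4122, -0.428, 0.1047, -0.0827]
```

Call:
apply_moves(motion="0.3 -0.4122 -0.428 0.1047 -0.0827; 0.3 -0.4122 -0.428 0.1047 -0.0827; 0.3 -0.4122 -0.428 0.1047 -0.0827; 0.3 -0.4122 -0.428 0.1047 -0.0827; 0.3 -0.4122 -0.428 0.1047 -0.0827; 0.3 -0.4122 -0.428 0.1047 -0.0827; 0.3 -0.4122 -0.428 0.1047 -0.0827; 0.3 -0.4122 -0.428 0.1047 -0.0827; 0.3 -0.4122 -0.428 0.1047 -0.0827; 0.3 -0.4122 -0.428 0.1047 -0.0827; 0.3 -0.4122 -0.428 0.1047 -0.0827; 0.3 -0.4122 -0.428 0.1047 -0.0827; 0.3 -0.4122 -0.428 0.1047 -0.0827; 0.3 -0.4122 -0.428 0.1047 -0.0827; 0.3 -0.4122 -0.428 0.1047 -0.0827; 0.3 -0.4122 -0.428 0.1047 -0.0827; 0.3 -0.4122 -0.428 0.1047 -0.0827; 0.3 -0.4122 -0.428 0.1047 -0.0827", squeeze=40)

```text
clock: 2.7
eef_pos: [448.8, 84.8, 300.1]
tcp_rot: [3.141, -0.0, 3.141]
contact_force: [0.1, 0.8, -0.4]
opening: 0.65
```

Call:
apply_moves(motion="0.3 0 0 0.04 0; 0.3 0 0 0.06 0; 0.3 0 0 0.06 0")

```text
clock: 2.95
eef_pos: [446.9, 85.4, 237.3]
tcp_rot: [-3.141, -0.005, -3.14]
contact_force: [-1.0, 0.4, 0.6]
opening: 0.649
```

Run:
```python
from h import *
for n,(a,b,c,d) in {"scene":(150,290,230,410),"top":(180,290,190,340)}.items():
    f=save(n,"2"); im=f["img"][a:b,c:d,::-1]; cv2.imwrite(f"pics/{n}2c.png",cv2.resize(im,None,fx=4,fy=4,interpolation=cv2.INTER_CUBIC))
```

```text
(no output)
```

View pics/scene2c.png

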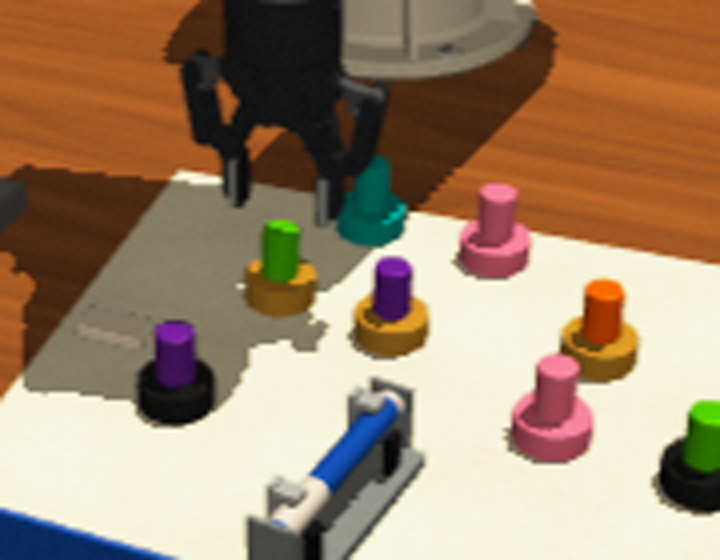

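View pics/top2c.png

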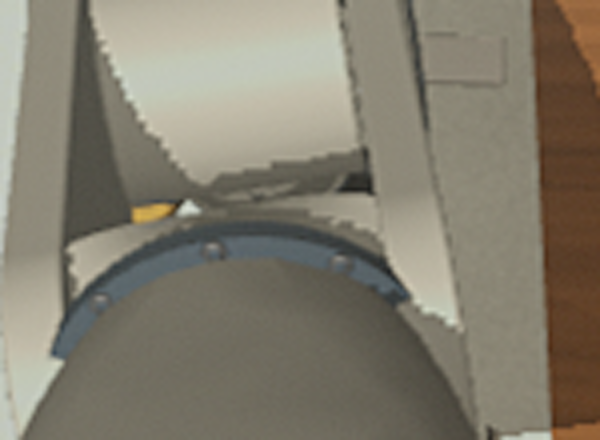

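The fingertips, around (235,205) and (325,222) in the crop, straddle the green knob at (281,235). Going down and closing.

Call:
apply_moves(motion="0.3 0 0 0.02 0; 0.3 0 0 0.035 0; 0.3 0 0 0.043 0; 0.3 0 0 0.043 0; 0.3 0 0 0.043 0; -1 0 0 0.043 0; -1 0 0 0.043 0; -1 0 0 0.043 0; -1 0 0 0.043 0; -1 0 0 0.043 0; -1 0 0 0.043 0")

```text
clock: 3.97
eef_pos: [449.4, 84.5, 197.9]
tcp_rot: [3.141, 0.001, 3.141]
contact_force: [-0.9, 0.0, 7.9]
opening: 0.295
```

Call:
apply_moves(motion="-1 0 0 -0.02 0; -1 0 0 -0.06 0; -1 0 0 -0.1 0; -1 -0.0085 -0.433 -0.1 0; -1 -0.0085 -0.433 -0.1 0; -1 -0.0085 -0.433 -0.1 0; -1 -0.0085 -0.433 -0.1 0; -1 -0.0085 -0.433 -0.1 0; -1 -0.0085 -0.433 -0.1 0; -1 -0.0085 -0.433 -0.1 0; -1 -0.0085 -0.433 -0.1 0; -1 -0.0085 -0.433 -0.1 0; -1 -0.0085 -0.433 -0.1 0; -1 -0.0085 -0.433 -0.1 0; -1 -0.0085 -0.433 -0.1 0; -1 -0.0085 -0.433 -0.1 0; -1 -0.0085 -0.433 -0.07 0; -1 -0.0085 -0.433 -0.045 0; -1 -0.0085 -0.433 -0.045 0; -1 -0.0085 -0.433 -0.045 0")

```text
clock: 5.63
eef_pos: [456.9, -346.9, 241.1]
tcp_rot: [3.139, -0.003, -3.14]
contact_force: [-0.6, -0.5, -3.2]
opening: 0.291
```

Run:
```python
from h import *
from rig import r
for n,(a,b,c,d) in {"scene":(130,250,100,280),"top":(150,290,340,520)}.items():
    f=save(n,"3"); im=f["img"][a:b,c:d,::-1]; cv2.imwrite(f"pics/{n}3c.png",cv2.resize(im,None,fx=4,fy=4,interpolation=cv2.INTER_CUBIC))
s=r.sense();print(s["eef_pos"],s["contact_force"],s["opening"])
```

```text
[ 458.0180357  -348.01741957  243.16715255] [ 0.08554908 -0.65302556 -3.71490605] 0.29308895419400227
```

View pics/scene3c.png

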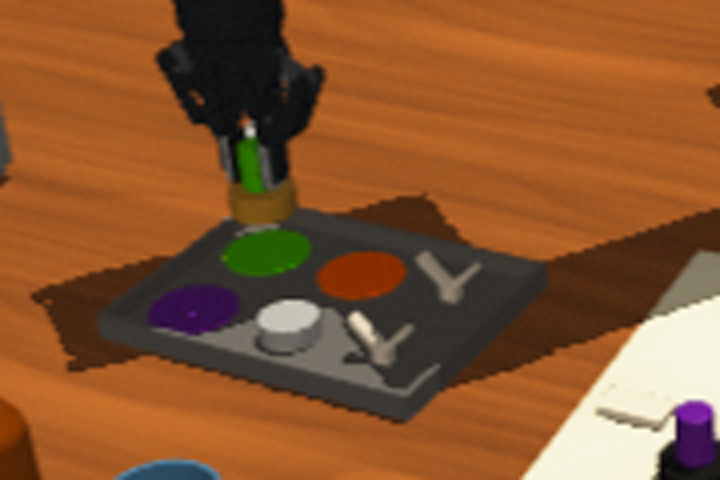

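The weight is gripped upright above the green pad. Lowering it.

Call:
apply_moves(motion="-1 0 0 0.02 0; -1 0 0 0.03 0; -1 0 0 0.034 0; -1 0 0 0.0365 0; -1 0 0 0.0365 0; -1 0 0 0.0365 0; 0.1 0 0 0.0365 0; 0.1 0 0 0.0365 0; 0.1 0 0 0.0365 0; 0.1 0 0 0.0365 0; 0.1 0 0 0.0365 0")

```text
clock: 6.65
eef_pos: [457.6, -348.6, 205.7]
tcp_rot: [-3.141, 0.0, 3.142]
contact_force: [0.1, 0.1, 0.2]
opening: 0.552
```

Call:
apply_moves(motion="0.1 0 0 -0.03 0; 0.1 0 0 -0.07 0; 0.1 -0.005 0.5175 -0.07 0; 0.3 -0.005 0.5175 -0.07 0; 0.3 -0.005 0.5175 -0.07 0; 0.3 -0.005 0.5175 -0.07 0; 0.3 -0.005 0.5175 -0.07 0; 0.3 -0.005 0.5175 -0.07 0; 0.3 -0.005 0.5175 -0.07 0; 0.3 -0.005 0.5175 -0.07 0; 0.3 -0.005 0.5175 -0.07 0; 0.3 -0.005 0.5175 -0.07 0; 0.3 -0.005 0.5175 -0.07 0; 0.3 -0.005 0.5175 -0.07 0; 0.3 -0.005 0.5175 -0.07 0; 0.3 -0.005 0.5175 -0.07 0; 0.3 -0.005 0.5175 -0.05 0; 0.3 -0.005 0.5175 -0.05 0; 0.3 -0.005 0.5175 -0.05 0; 0.3 -0.005 0.5175 -0.05 0")

```text
clock: 8.32
eef_pos: [462.5, 168.4, 255.8]
tcp_rot: [-3.141, -0.001, 3.141]
contact_force: [0.0, -0.4, 0.3]
opening: 0.652
```

Run:
```python
from h import *
from rig import r
A=[]
for n,(a,b,c,d) in {"scene":(150,290,100,410),"top":(150,290,340,520)}.items():
    f=save(n,"4"); im=f["img"][a:b,c:d,::-1]; cv2.imwrite(f"pics/{n}4c.png",cv2.resize(im,None,fx=2.5 if n=="scene" else 4,fy=2.5 if n=="scene" else 4,interpolation=cv2.INTER_CUBIC))
s=r.sense();print(s["eef_pos"],s["contact_force"],s["opening"],s["clock"])
```

```text
[462.79891087 168.51464809 256.13681171] [ 0.82360025 -0.77822674 -0.68430154] 0.6492123626687699 8.4167
```

View pics/scene4c.png

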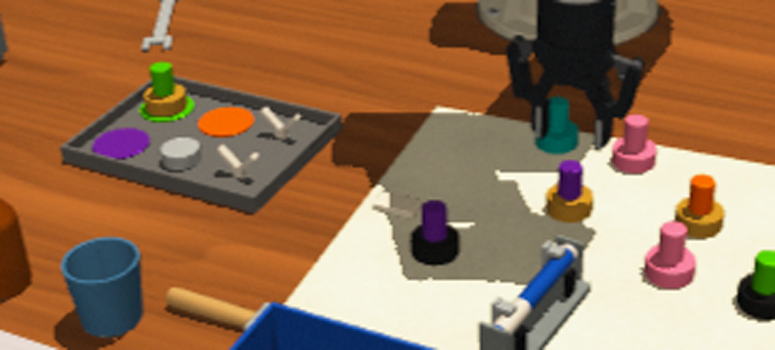

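View pics/top4c.png

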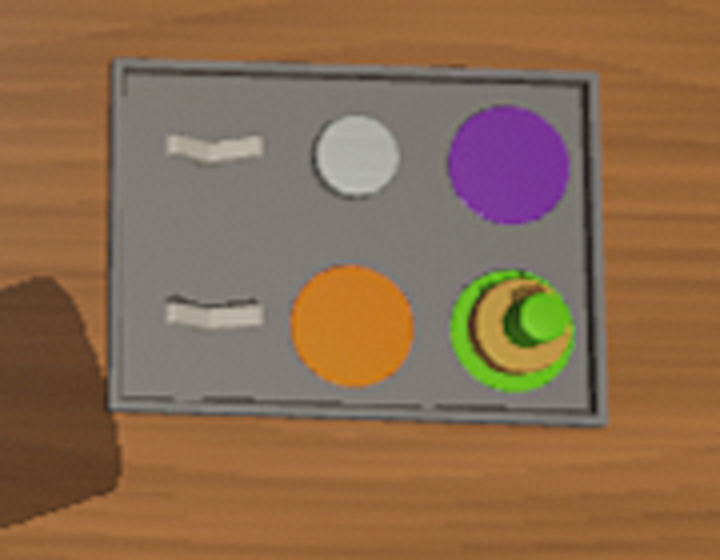

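Green is centred on its pad, and the fingers straddle the brass purple knob.

Call:
apply_moves(motion="0.3 0 0 0.03 0; 0.3 0 0 0.05 0; 0.3 0 0 0.0575 0; 0.3 0 0 0.0575 0; 0.3 0 0 0.0575 0; -1 0 0 0.0575 0; -1 0 0 0.0575 0; -1 0 0 0.0575 0; -1 0 0 0.0575 0; -1 0 0 0.0575 0; -1 0 0 0.0575 0")

```text
clock: 9.33
eef_pos: [463.0, 169.1, 199.1]
tcp_rot: [3.141, 0.002, -3.141]
contact_force: [-0.4, -1.9, 6.0]
opening: 0.297
```

Call:
apply_moves(motion="-1 0 0 -0.02 0; -1 0 0 -0.06 0; -1 0 0 -0.1 0; -1 -0.0845 -0.5183 -0.1 0; -1 -0.0845 -0.5183 -0.1 0; -1 -0.0845 -0.5183 -0.1 0; -1 -0.0845 -0.5183 -0.1 0; -1 -0.0845 -0.5183 -0.1 0; -1 -0.0845 -0.5183 -0.1 0; -1 -0.0845 -0.5183 -0.1 0; -1 -0.0845 -0.5183 -0.1 0; -1 -0.0845 -0.5183 -0.1 0; -1 -0.0845 -0.5183 -0.1 0; -1 -0.0845 -0.5183 -0.1 0; -1 -0.0845 -0.5183 -0.1 0; -1 -0.0845 -0.5183 -0.1 0; -1 -0.0845 -0.5183 -0.1 0; -1 -0.0845 -0.5183 -0.1 0; -1 -0.0845 -0.5183 -0.07 0; -1 -0.0845 -0.5183 -0.045 0")

```text
clock: 11.0
eef_pos: [547.1, -348.4, 243.4]
tcp_rot: [-3.141, 0.002, -3.141]
contact_force: [0.0, 0.6, -4.9]
opening: 0.288
```

Call:
apply_moves(motion="-1 0 0 0 0; -1 0 0 0 0; -1 0 0 0.02 0; -1 0 0 0.03 0; -1 0 0 0.034 0; -1 0 0 0.0365 0; -1 0 0 0.0365 0; -1 0 0 0.0365 0; 0.1 0 0 0.0365 0; 0.1 0 0 0.0365 0; 0.1 0 0 0.0365 0; 0.1 0 0 0.0365 0; 0.1 0 0 0.0365 0")

```text
clock: 12.08
eef_pos: [547.1, -349.4, 206.8]
tcp_rot: [-3.141, 0.0, 3.142]
contact_force: [0.4, -0.1, -0.3]
opening: 0.55
```

Call:
apply_moves(motion="0.1 0 0 -0.03 0; 0.1 0 0 -0.07 0; 0.1 0.1095 0.6508 -0.07 0; 0.3 0.1095 0.6508 -0.07 0; 0.3 0.1095 0.6508 -0.07 0; 0.3 0.1095 0.6508 -0.07 0; 0.3 0.1095 0.6508 -0.07 0; 0.3 0.1095 0.6508 -0.07 0; 0.3 0.1095 0.6508 -0.07 0; 0.3 0.1095 0.6508 -0.07 0; 0.3 0.1095 0.6508 -0.07 0; 0.3 0.1095 0.6508 -0.07 0; 0.3 0.1095 0.6508 -0.07 0; 0.3 0.1095 0.6508 -0.07 0; 0.3 0.1095 0.6508 -0.07 0; 0.3 0.1095 0.6508 -0.07 0; 0.3 0.1095 0.6508 -0.07 0; 0.3 0.1095 0.6508 -0.07 0; 0.3 0.1095 0.6508 -0.07 0; 0.3 0.1095 0.6508 -0.05 0")

```text
clock: 13.75
eef_pos: [438.2, 304.5, 259.2]
tcp_rot: [3.138, 0.005, -3.138]
contact_force: [-0.1, -0.2, 0.1]
opening: 0.653
```

Call:
apply_moves(motion="0.3 0 0 0 0; 0.3 0 0 0 0; 0.3 0 0 0 0")

```text
clock: 14.0
eef_pos: [437.6, 301.1, 256.8]
tcp_rot: [-3.141, -0.0, 3.141]
contact_force: [-0.2, 1.3, -0.4]
opening: 0.651
```

Run:
```python
from h import *
from rig import r
A=[]
for n,(a,b,c,d) in {"scene":(150,290,120,430),"top":(150,290,340,520)}.items():
    f=save(n,"5"); im=f["img"][a:b,c:d,::-1]; cv2.imwrite(f"pics/{n}5c.png",cv2.resize(im,None,fx=2.5 if n=="scene" else 4,fy=2.5 if n=="scene" else 4,interpolation=cv2.INTER_CUBIC))
s=r.sense();print(s["eef_pos"],s["contact_force"],s["opening"],s["clock"])
```

```text
[437.90168964 301.12495487 257.17681671] [ 0.38953178  0.43636421 -0.18627891] 0.6452052402053425 14.1
```

View pics/scene5c.png

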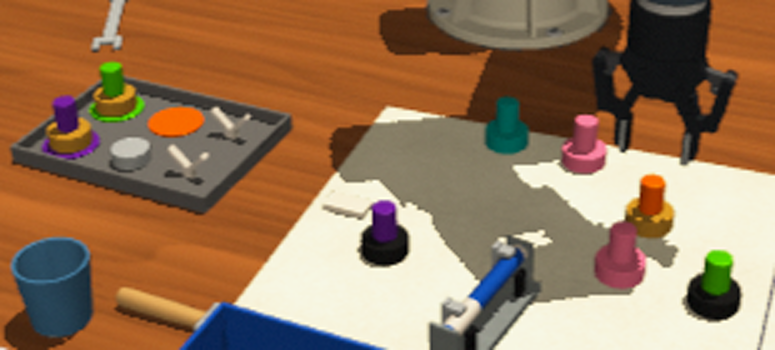

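View pics/top5c.png

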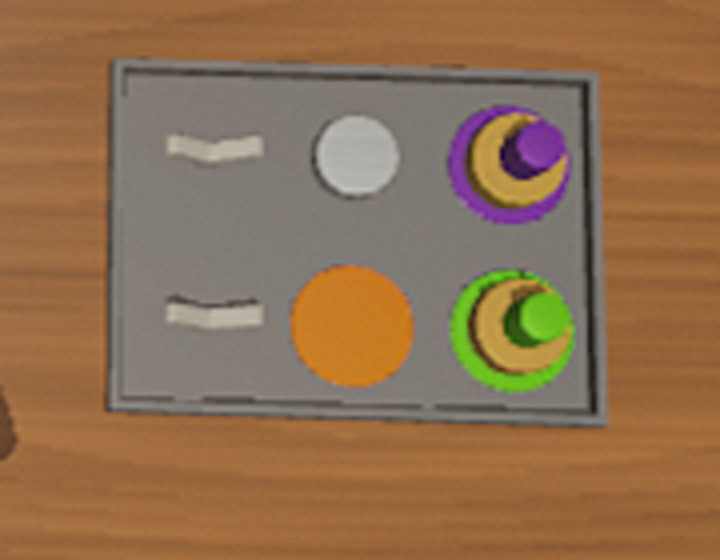

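Purple is centred on its pad and the fingers straddle orange.

Call:
apply_moves(motion="0.3 0 0 0.03 0; 0.3 0 0 0.05 0; 0.3 0 0 0.0585 0; 0.3 0 0 0.0585 0; 0.3 0 0 0.0585 0; -1 0 0 0.0585 0; -1 0 0 0.0585 0; -1 0 0 0.0585 0; -1 0 0 0.0585 0; -1 0 0 0.0585 0; -1 0 0 0.0585 0")

```text
clock: 15.02
eef_pos: [437.9, 301.7, 199.2]
tcp_rot: [3.141, 0.002, -3.141]
contact_force: [0.2, -1.9, 5.2]
opening: 0.295
```

Call:
apply_moves(motion="-1 0 0 -0.02 0; -1 0 0 -0.06 0; -1 0 0 -0.1 0; -1 -0.0205 -0.5652 -0.1 0; -1 -0.0205 -0.5652 -0.1 0; -1 -0.0205 -0.5652 -0.1 0; -1 -0.0205 -0.5652 -0.1 0; -1 -0.0205 -0.5652 -0.1 0; -1 -0.0205 -0.5652 -0.1 0; -1 -0.0205 -0.5652 -0.1 0; -1 -0.0205 -0.5652 -0.1 0; -1 -0.0205 -0.5652 -0.1 0; -1 -0.0205 -0.5652 -0.1 0; -1 -0.0205 -0.5652 -0.1 0; -1 -0.0205 -0.5652 -0.1 0; -1 -0.0205 -0.5652 -0.1 0; -1 -0.0205 -0.5652 -0.1 0; -1 -0.0205 -0.5652 -0.1 0; -1 -0.0205 -0.5652 -0.1 0; -1 -0.0205 -0.5652 -0.1 0")

```text
clock: 16.68
eef_pos: [457.5, -263.2, 297.9]
tcp_rot: [3.141, -0.001, 3.141]
contact_force: [-0.6, -0.4, -4.3]
opening: 0.293
```

Call:
apply_moves(motion="-1 0 0 0 0; -1 0 0 0.03 0; -1 0 0 0.055 0; -1 0 0 0.075 0; -1 0 0 0.087 0; -1 0 0 0.0915 0; -1 0 0 0.0915 0; -1 0 0 0.0915 0; 0.1 0 0 0.0915 0; 0.1 0 0 0.0915 0; 0.1 0 0 0.0915 0; 0.1 0 0 0.0915 0; 0.1 0 0 0.0915 0")

```text
clock: 17.77
eef_pos: [458.1, -263.7, 206.7]
tcp_rot: [-3.141, 0.0, -3.142]
contact_force: [-0.1, -0.5, 0.2]
opening: 0.552
```

Run:
```python
from h import *
f=pickle.load(open("pics/top1.pkl","rb")); im=np.asarray(f["img"]).astype(float)
sat=im[...,2]-im[...,0]   # blue minus red
L=[];Rr=[];V=[]
for v in range(122,148):
    row=sat[v,195:225]; mx=row.max(); h=mx/2; i=np.argmax(row)
    l=i
    while row[l-1]>h:l-=1
    rr=i
    while row[rr+1]>h: rr+=1
    le=l-1+(h-row[l-1])/(row[l]-row[l-1]); re=rr+(row[rr]-h)/(row[rr]-row[rr+1])
    L.append(195+le);Rr.append(195+re);V.append(v)
L,Rr,V=map(np.array,(L,Rr,V)); print((Rr-L).round(1))
for nm,A in(("L",L),("R",Rr),("M",(L+Rr)/2)):
    p=np.polyfit(V,A,1); a=back(f,np.polyval(p,122),122,46);b=back(f,np.polyval(p,147),147,46)
    print(nm,p,a.round(1),b.round(1),np.degrees(np.arctan2(a[1]-b[1],a[0]-b[0])))
# whole pen ends: profile along axis
p=np.polyfit(V,(L+Rr)/2,1)
for v in list(range(92,124))+list(range(146,172)):
    u=np.polyval(p,v); print(v,round(u,1),im[v,int(round(u))].astype(int).tolist(),back(f,u,v,46)[:2].round(0).tolist())
```

```text
[7.3 7.3 7.1 7.1 7.  7.4 7.4 7.3 7.1 7.  7.1 7.4 7.2 7.  7.  6.9 7.2 7.4
 7.3 7.  6.9 6.9 7.1 7.2 7.2 7. ]
L [-1.75026656e-01  2.29065953e+02] [678.  211.6  46. ] [622.5 218.3  46. ] -6.846635665176316
R [-1.81157601e-01  2.37034836e+02] [678.3 196.1  46. ] [622.8 203.2  46. ] -7.295759188926826
M [-1.78092128e-01  2.33050394e+02] [678.2 203.8  46. ] [622.6 210.7  46. ] -7.071345019404777
92 216.7 [63, 46, 34] [746.0, 195.0]
93 216.5 [134, 88, 53] [744.0, 196.0]
94 216.3 [146, 97, 57] [741.0, 196.0]
95 216.1 [145, 94, 53] [739.0, 196.0]
96 216.0 [144, 108, 79] [737.0, 197.0]
97 215.8 [142, 139, 133] [735.0, 197.0]
98 215.6 [104, 108, 103] [732.0, 197.0]
99 215.4 [43, 56, 78] [730.0, 197.0]
100 215.2 [168, 171, 164] [728.0, 198.0]
101 215.1 [194, 192, 177] [725.0, 198.0]
102 214.9 [191, 188, 172] [723.0, 198.0]
103 214.7 [188, 185, 170] [721.0, 199.0]
104 214.5 [190, 186, 171] [719.0, 199.0]
105 214.4 [174, 173, 163] [716.0, 199.0]
106 214.2 [160, 161, 154] [714.0, 199.0]
107 214.0 [161, 162, 157] [712.0, 200.0]
108 213.8 [163, 164, 158] [710.0, 200.0]
109 213.6 [164, 164, 159] [707.0
[... 911 characters left out ...]
9, 128, 117] [607.0, 213.0]
155 205.4 [64, 93, 147] [605.0, 213.0]
156 205.3 [55, 98, 161] [603.0, 213.0]
157 205.1 [49, 92, 158] [601.0, 213.0]
158 204.9 [96, 124, 161] [598.0, 214.0]
159 204.7 [187, 186, 176] [596.0, 214.0]
160 204.6 [204, 200, 179] [594.0, 214.0]
161 204.4 [145, 161, 179] [592.0, 215.0]
162 204.2 [51, 85, 128] [590.0, 215.0]
163 204.0 [129, 133, 129] [587.0, 215.0]
164 203.8 [139, 142, 133] [585.0, 215.0]
165 203.7 [93, 96, 89] [583.0, 216.0]
166 203.5 [73, 76, 73] [581.0, 216.0]
167 203.3 [79, 80, 76] [579.0, 216.0]
168 203.1 [73, 74, 71] [577.0, 216.0]
169 203.0 [61, 64, 59] [574.0, 217.0]
170 202.8 [170, 175, 166] [572.0, 217.0]
171 202.6 [193, 199, 187] [570.0, 217.0]
```

Call:
apply_moves(motion="0.1 0 0 -0.03 0; 0.1 0 0 -0.07 0; 0.1 -0.198 0.4692 -0.08 0; 0.3 -0.198 0.4692 -0.08 0; 0.3 -0.198 0.4692 -0.08 0; 0.3 -0.198 0.4692 -0.08 0; 0.3 -0.198 0.4692 -0.08 0; 0.3 -0.198 0.4692 -0.08 0; 0.3 -0.198 0.4692 -0.08 0; 0.3 -0.198 0.4692 -0.08 0; 0.3 -0.198 0.4692 -0.08 0; 0.3 -0.198 0.4692 -0.08 0; 0.3 -0.198 0.4692 -0.08 0; 0.3 -0.198 0.4692 -0.08 0; 0.3 -0.198 0.4692 -0.08 0; 0.3 -0.198 0.4692 -0.08 0; 0.3 -0.198 0.4692 -0.08 0; 0.3 -0.198 0.4692 -0.08 0")

```text
clock: 19.27
eef_pos: [655.4, 204.4, 286.1]
tcp_rot: [-3.141, -0.001, 3.141]
contact_force: [-0.6, -0.0, 0.0]
opening: 0.651
```

Call:
apply_moves(motion="0.1 -0.001 0.0005 0.02 0.0394; 0.1 -0.001 0.0005 0.04 0.0394; 0.1 -0.001 0.0005 0.04 0.0394; 0.1 -0.001 0.0005 0.04 0.0394")

```text
clock: 19.6
eef_pos: [656.3, 204.4, 245.8]
tcp_rot: [-3.14, -0.003, 3.017]
contact_force: [-0.5, 1.1, 0.8]
opening: 0.546
```

Run:
```python
from h import *
from rig import r
A=[]
for n,(a,b,c,d) in {"scene":(180,310,250,420),"top":(150,290,340,520)}.items():
    f=save(n,"6"); im=f["img"][a:b,c:d,::-1]; cv2.imwrite(f"pics/{n}6c.png",cv2.resize(im,None,fx=4,fy=4,interpolation=cv2.INTER_CUBIC))
s=r.sense();print(s["eef_pos"],s["tcp_rot"],s["contact_force"],s["opening"],s["clock"])
```

```text
[657.25217517 205.17044589 247.53176832] [3.14136466e+00 7.06741246e-04 3.01750844e+00] [ 0.19440195 -0.41534734 -0.0569121 ] 0.550816059816853 19.7
```

View pics/scene6c.png

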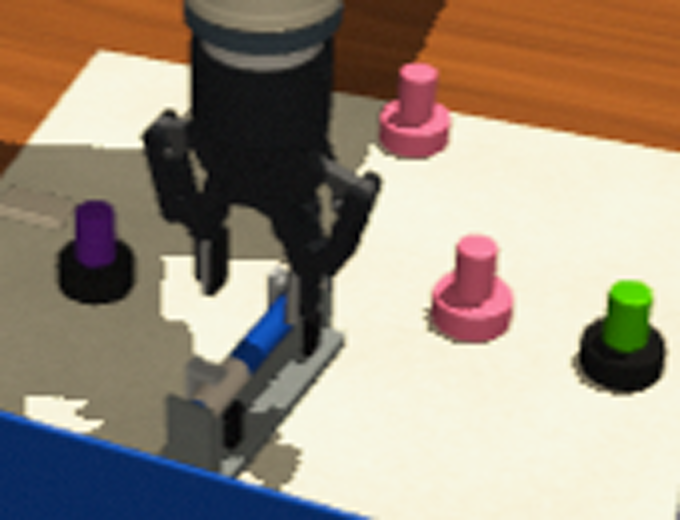

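View pics/top6c.png

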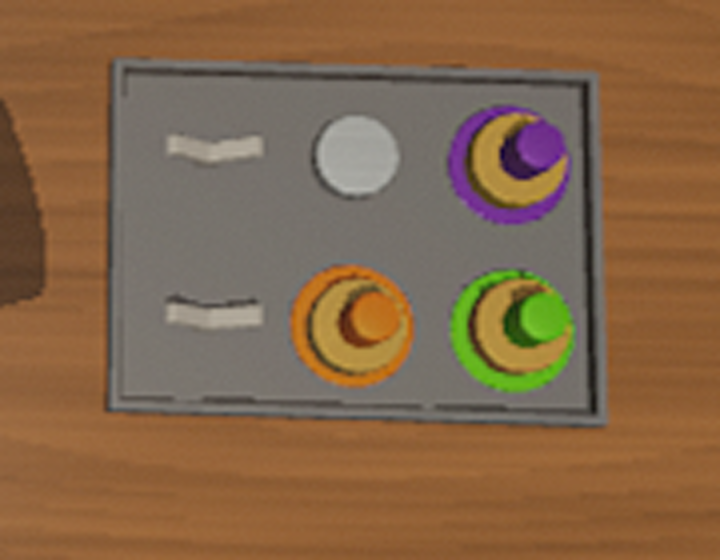

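All three weights are centred on their pads, and the fingers straddle the pen between its clips. Going down and gripping the pen.

Call:
apply_moves(motion="0.1 0 0 0.015 0; 0.1 0 0 0.03 0; 0.1 0 0 0.042 0; 0.1 0 0 0.047 0; 0.1 0 0 0.047 0; 0.1 0 0 0.047 0")

```text
clock: 20.2
eef_pos: [656.8, 206.0, 198.7]
tcp_rot: [-3.141, -0.001, 3.018]
contact_force: [0.1, 0.8, 0.2]
opening: 0.548
```

Call:
apply_moves(motion="-0.3 0 0 0 0; -0.4 0 0 0 0; -0.5 0 0 0 0; -1 0 0 0 0; -1 0 0 0 0; -1 0 0 0 0; -1 0 0 0 0; -1 0 0 0 0", squeeze=35)

```text
clock: 20.87
eef_pos: [657.2, 206.1, 200.1]
tcp_rot: [3.141, 0.001, 3.018]
contact_force: [0.2, 0.6, 6.0]
opening: 0.196
```

Pen gripped (opening 0.196). Now working it out sideways.

Call:
apply_moves(motion="-1 0 0.004 0 0; -1 0 0.008 0 0; -1 0 0.012 0 0; -1 0 0.016 0 0; -1 0 0.02 0 0; -1 0 0.025 0 0; -1 0 0.03 0 0; -1 0 0.036 0 0; -1 0 0.042 0 0; -1 0 0.048 0 0; -1 0 0.05 0 0; -1 0 0.05 0 0; -1 0 0.05 0 0")

```text
clock: 21.95
eef_pos: [663.1, 255.7, 199.4]
tcp_rot: [-3.141, -0.0, 3.018]
contact_force: [0.5, -1.1, -0.5]
opening: 0.199
```

Run:
```python
from h import *
from rig import r
for n,(a,b,c,d) in {"scene":(180,310,250,420)}.items():
    f=save(n,"7"); im=f["img"][a:b,c:d,::-1]; cv2.imwrite(f"pics/{n}7c.png",cv2.resize(im,None,fx=4,fy=4,interpolation=cv2.INTER_CUBIC))
s=r.sense();print(s["eef_pos"],s["tcp_rot"],s["contact_force"],s["wrist_torque"],s["opening"],s["clock"])
```

```text
[663.08444062 255.5252029  199.42775484] [-3.14141898e+00 -1.54365153e-04  3.01790982e+00] [ 1.0279653   0.30016759 -0.17935811] [-0.02006978 -0.00053683 -0.01560147] 0.19576500119096443 22.0
```

View pics/scene7c.png

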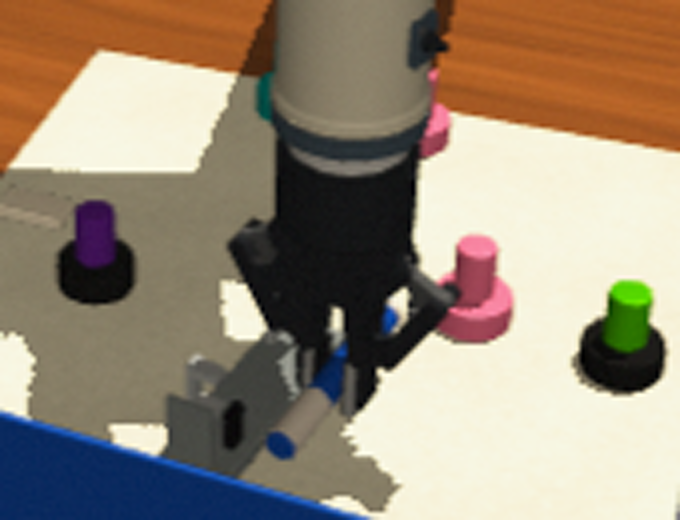

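The pen is out past the open side. Lifting it, then checking the rack and how the pen sits in the grip.

Call:
apply_moves(motion="-1 0 0 -0.015 0; -1 0 0 -0.04 0; -1 0 0 -0.08 0; -1 0 0 -0.1 0; -1 0 0 -0.1 0; -1 0 0 -0.1 0")

```text
clock: 22.5
eef_pos: [663.7, 255.5, 302.4]
tcp_rot: [3.14, 0.004, 3.017]
contact_force: [0.3, 0.7, -0.9]
opening: 0.198
```

Run:
```python
from h import *
from rig import r
for n,(a,b,c,d) in {"scene":(160,310,250,430),"top":(50,200,120,300)}.items():
    f=save(n,"8"); im=f["img"][a:b,c:d,::-1]; cv2.imwrite(f"pics/{n}8c.png",cv2.resize(im,None,fx=4,fy=4,interpolation=cv2.INTER_CUBIC))
s=r.sense();print(s["eef_pos"],s["tcp_rot"],s["contact_force"],s["wrist_torque"],s["opening"],s["clock"])
```

```text
[662.75666285 255.24028352 299.32656946] [-3.14118654e+00 -7.24013517e-04  3.01755482e+00] [-0.58186665 -0.51297157 -0.20841633] [-0.02857189  0.01834515  0.03630996] 0.19602629182502396 22.6
```

View pics/scene8c.png

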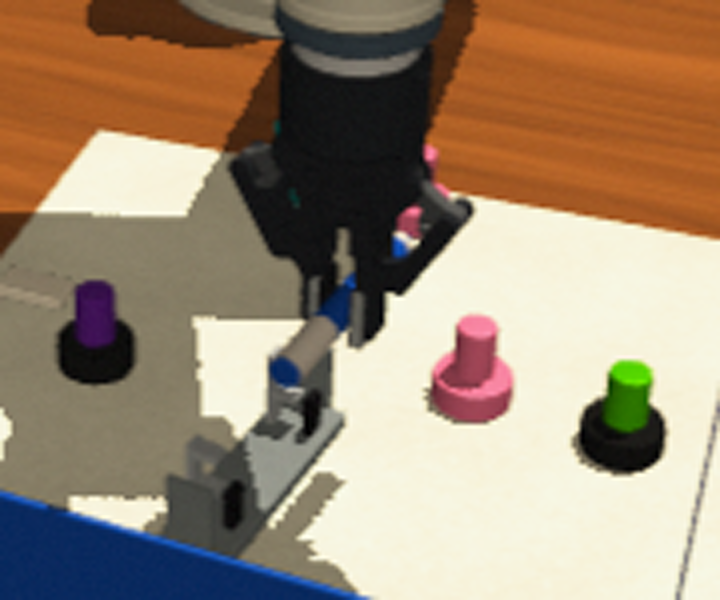

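View pics/top8c.png

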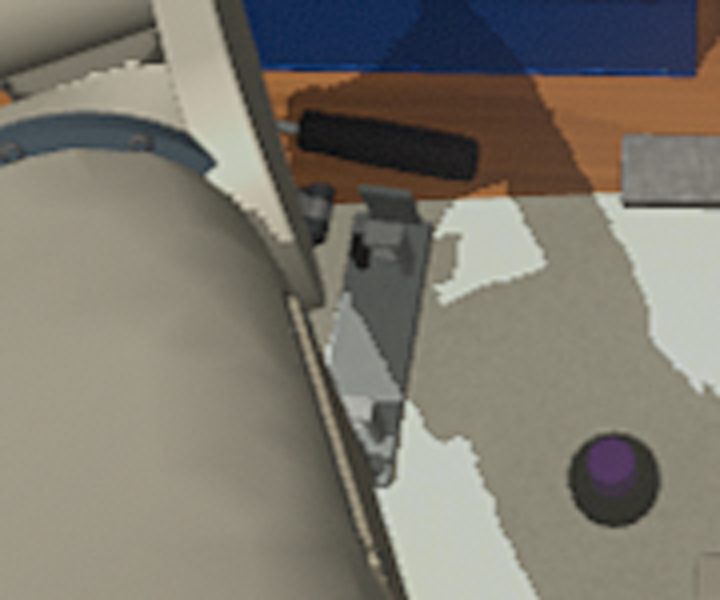

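Run:
```python
from h import *
f=pickle.load(open("pics/scene8.pkl","rb"))
d=np.array([np.cos(np.radians(-7.1)),np.sin(np.radians(-7.1)),0])
for z in(144.4,147): 
  c=np.array([663,255.5,z])
  for dx in(0,): print(z,proj(f,[c+d*70,c,c-d*70]).round(1).tolist())
c=np.array([663,255.5,144.4])
P=((proj(f,[c+d*70,c,c-d*70])-[250,160])*4+2).astype(int)
im=cv2.imread("pics/scene8c.png")
for p in P: cv2.circle(im,tuple(int(v) for v in p),4,(0,255,255),-1)
cv2.imwrite("pics/scene8d.png",im[150:450,200:500])
```

```text
144.4 [[320.6, 253.9], [335.9, 236.6], [349.8, 220.9]]
147 [[320.7, 252.8], [336.0, 235.6], [349.9, 220.0]]
```

View pics/scene8d.png

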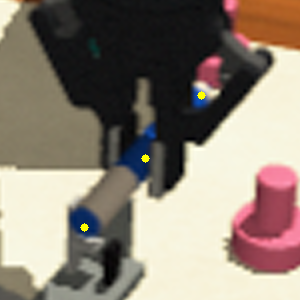

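Run:
```python
from h import *
f=pickle.load(open("pics/top4.pkl","rb"))
im=np.asarray(f["img"])[175:240,375:415,::-1]
big=cv2.resize(im,None,fx=9,fy=9,interpolation=cv2.INTER_CUBIC)
big2=big.copy()
for y0 in(-186,):
  for sx in(-45,45):
    for dx in(-5,5):
      P=[[502.5+sx+dx,y0-21,39],[502.5+sx+dx,y0,19],[502.5+sx+dx,y0+21,39]]
      p=((proj(f,P)-[375,175])*9+4).astype(int)
      cv2.polylines(big2,[p.reshape(-1,1,2)],False,(0,0,255),1)
cv2.imwrite("pics/sad.png",np.hstack([big,big2]))
```

```text
(no output)
```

View pics/sad.png

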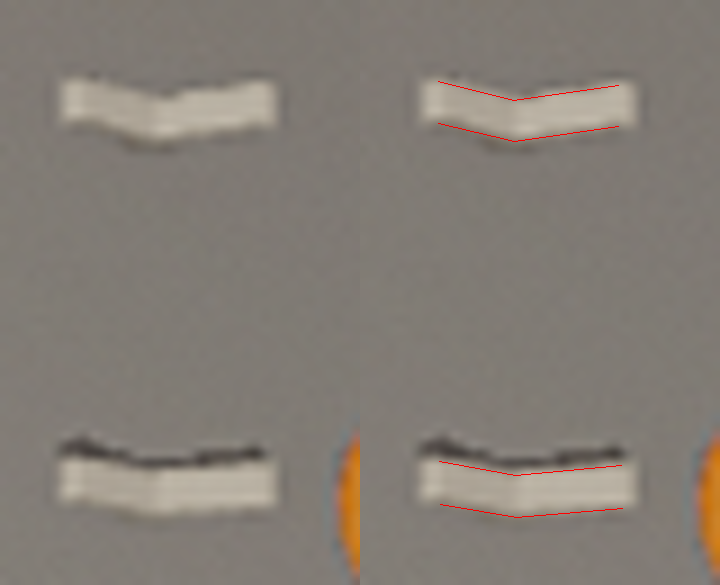

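```bash
python3 plan.py 663.2 255.6 299.5 172.908 502.5 -186.2 299.5 180
```

```text
[502.5, -186.2, 299.5, 180.0] [0.1049, -0.4583, 0.0, -0.0394]
```

Call:
apply_moves(motion="-1 0.1049 -0.4583 0 -0.0394; -1 0.1049 -0.4583 0 -0.0394; -1 0.1049 -0.4583 0 -0.0394; -1 0.1049 -0.4583 0 -0.0394; -1 0.1049 -0.4583 0 -0.0394; -1 0.1049 -0.4583 0 -0.0394; -1 0.1049 -0.4583 0 -0.0394; -1 0.1049 -0.4583 0 -0.0394; -1 0.1049 -0.4583 0 -0.0394; -1 0.1049 -0.4583 0 -0.0394; -1 0.1049 -0.4583 0 -0.0394; -1 0.1049 -0.4583 0 -0.0394; -1 0.1049 -0.4583 0 -0.0394; -1 0.1049 -0.4583 0 -0.0394; -1 0.1049 -0.4583 0.03 -0.0394; -1 0.1049 -0.4583 0.06 -0.0394; -1 0.1049 -0.4583 0.075 -0.0394; -1 0.1049 -0.4583 0.075 -0.0394; -1 0.1049 -0.4583 0.075 -0.0394")

```text
clock: 24.18
eef_pos: [502.6, -184.8, 223.7]
tcp_rot: [3.14, -0.002, -3.14]
contact_force: [-0.4, -0.0, -0.8]
opening: 0.191
```

Run:
```python
from h import *
from rig import r
for n,(a,b,c,d) in {"scene":(120,260,100,280)}.items():
    f=save(n,"9"); im=f["img"][a:b,c:d,::-1]; cv2.imwrite(f"pics/{n}9c.png",cv2.resize(im,None,fx=4,fy=4,interpolation=cv2.INTER_CUBIC))
s=r.sense();print(s["eef_pos"],s["tcp_rot"],s["contact_force"],s["wrist_torque"],s["opening"],s["clock"])
```

```text
[ 503.08085938 -185.22963396  224.68959372] [ 3.14131795e+00 -3.27068748e-04 -3.14019608e+00] [ 0.01140259 -0.63729895 -0.00381256] [-0.01186607  0.01296353 -0.00685128] 0.19424540548436392 24.2333
```

View pics/scene9c.png

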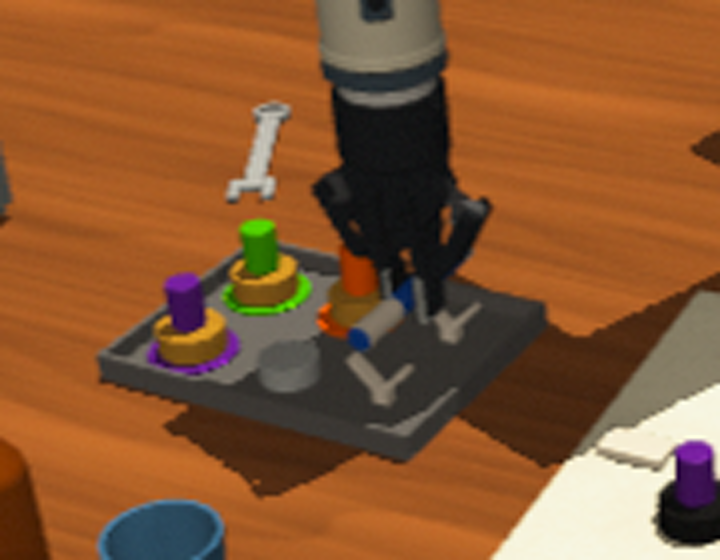

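Call:
apply_moves(motion="-1 0 0 0.015 0; -1 0 0 0.025 0; -1 0 0 0.031 0; -1 0 0 0.035 0; -1 0 0 0.0375 0; -1 0 0 0.0375 0; -1 0 0 0.0375 0; -1 0 0 0.0375 0")

```text
clock: 24.9
eef_pos: [502.6, -186.3, 187.4]
tcp_rot: [-3.141, 0.001, 3.141]
contact_force: [0.1, -1.6, 0.5]
opening: 0.196
```

Call:
apply_moves(motion="-0.5 0 0 0.0005 0; -0.4 0 0 0.0005 0; -0.3 0 0 0.0005 0; -0.2 0 0 0.0005 0; -0.1 0 0 0.0005 0; -0.1 0 0 0.0005 0; -0.1 0 0 0.0005 0; -0.1 0 0 -0.005 0; -0.1 0 0 -0.015 0; -0.1 0 0 -0.035 0; -0.1 0 0 -0.075 0; -0.1 0 0 -0.115 0; -0.1 0 0 -0.15 0; -0.1 0 0 -0.18 0; -0.1 0.1 0.25 -0.2 0; -0.1 0.1 0.25 -0.2 0; -0.1 0.1 0.25 -0.2 0; -0.1 0.1 0.25 -0.2 0; -0.1 0.1 0.25 -0.2 0; -0.1 0.1 0.25 -0.2 0")

```text
clock: 26.57
eef_pos: [408.5, 46.6, 386.6]
tcp_rot: [3.141, 0.001, 3.141]
contact_force: [0.4, 0.4, -0.4]
opening: 0.447
```

Run:
```python
from h import *
from rig import r,spotter
for n,(a,b,c,d) in {"scene":(120,260,80,260),"top":(140,280,340,520)}.items():
    f=save(n,"10"); im=f["img"][a:b,c:d,::-1]; cv2.imwrite(f"pics/{n}10c.png",cv2.resize(im,None,fx=4,fy=4,interpolation=cv2.INTER_CUBIC))
s=r.sense();print(s["eef_pos"],s["contact_force"],s["opening"],s["clock"])
for c in("scene","top"): print([(np.round(d["point"]),round(d["conf"],2)) for d in spotter.place_of("pen_center",c)])
```

```text
[407.56903407  49.25092554 386.7118664 ] [ 0.0737266  -0.98718502 -0.00524014] 0.4523036692886513 26.6667
[(array([ 502., -187.,   28.]), 0.78)]
[(array([ 502., -185.,   28.]), 0.74)]
```

View pics/scene10c.png

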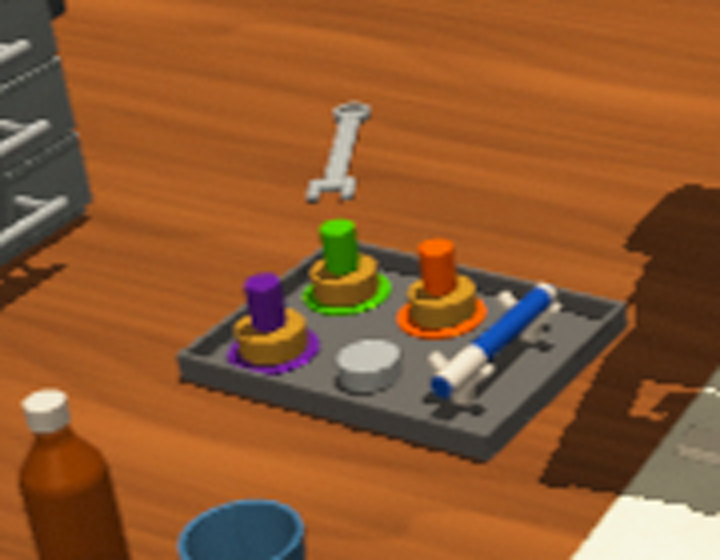

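View pics/top10c.png

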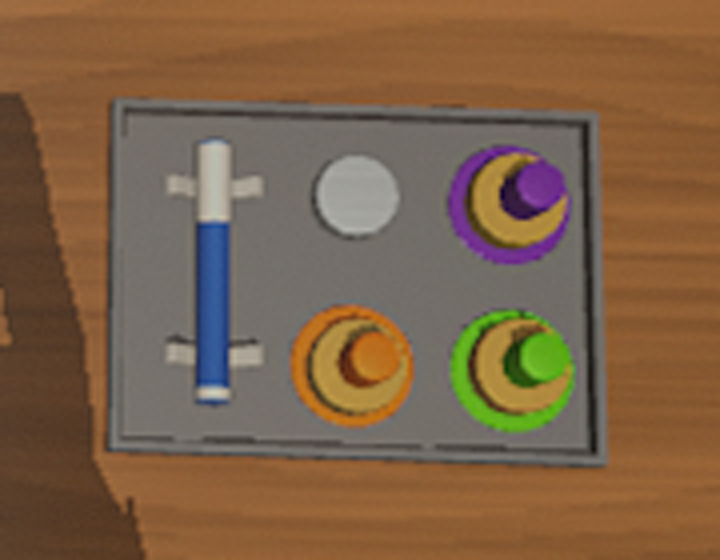

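View pics/scene10.png

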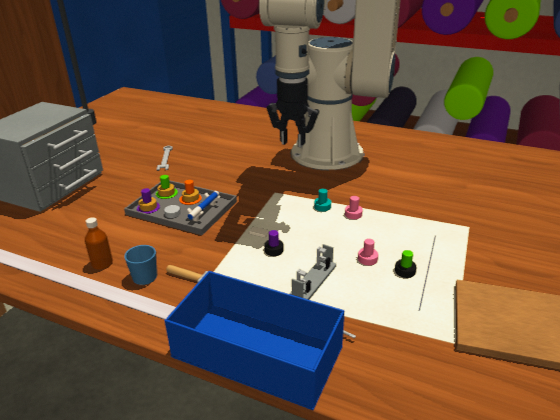

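Everything is in place. One numeric check of the weights' centring on their pads before I hand in.

Run:
```python
from fit import *
import fit
fit.HUE={"green":(35,75),"purple":(125,155),"orange":(3,17)}
f=pickle.load(open("pics/top10.pkl","rb"))
im=cv2.resize(np.asarray(f["img"])[140:280,340:520,::-1],None,fx=4,fy=4,interpolation=cv2.INTER_CUBIC)
for x,y in[(457.4,-348.6),(547,-349.3),(458,-263.7)]:
    for z,r0,c in((8,33,(255,255,255)),(28,25,(0,0,255)),(64,13,(255,255,0))):
        p=((proj(f,cyl(x,y,z,z,r0)[:60])-[340,140])*4+2).astype(np.int32); cv2.polylines(im,[p.reshape(-1,1,2)],True,c,1)
cv2.imwrite("pics/chk.png",im)
```

```text
(no output)
```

View pics/chk.png

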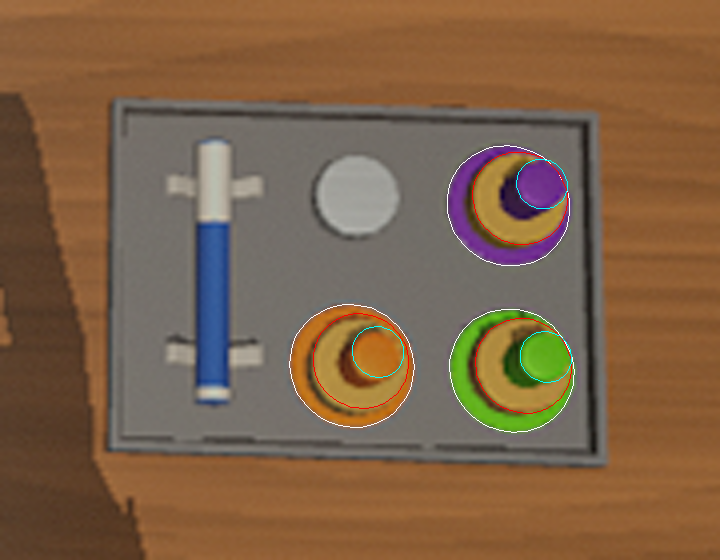

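Call:
apply_moves(motion="-0.1 0 0 0 0; -0.1 0 0 0 0; -0.1 0 0 0 0; -0.1 0 0 0 0")

```text
clock: 27.1
eef_pos: [410.2, 44.3, 385.4]
tcp_rot: [-3.141, -0.0, 3.139]
contact_force: [-0.3, 0.8, -0.2]
opening: 0.453
```

```bash
python3 -c "
from rig import r
print(r.sense()['clock'],r.sign_off())"
```

```text
the job is handed in; nothing more can be done
27.1 None
```

The kit is packed and the job was handed in at 27.1 s of the 109 s allowed. `sign_off()` gives no verdict, so I can't confirm how it was judged.

- **Weights:** the brass green, purple and orange weights went onto their pads in that order. In the last top picture, the outlines I drew for weights standing centred on the pads match them to about 1–2 mm, and all three are upright.
- **Pen:** I gripped it between its clips and drew it 50 mm sideways through the open +y side before lifting it. It now lies in both V saddles along x. The last detections put its centre within about 1 mm of the cradle in plan. They gave its height as 28 mm rather than 32 mm, which is within the detector's stated 4 mm.
- **Left alone:** both black-based weights and the pen rack look the same as at the start in the last scene picture.
- **Forces and clearance:** the highest contact force in any reading was about 8 N, while closing on the weights. The gripper was clear of everything at hand-in.

No check failed.

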